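Scan the label of the starter battery

ROBOT

A 6-joint arm with a two-finger parallel gripper is mounted at the origin on the work surface. World frame = base frame: x ahead of the robot, y to its left, z up, the work surface at z = 0. Lengths are in m, angles in rad, forces in N, time in s.
With the tool pointing down it reaches from about 0.375 to 0.925 m from the base axis. Payload 5.7 kg.
Tool frame: the origin (TCP) lies midway between the tips of the shut fingers; the grasp point (between the pads) lies 19 mm behind it; z points along the fingers, x is the direction in which the jaws open and shut, and the axes are right-handed (so a half turn about z gives the same grasp; the last joint's range is limited). The gripper opens to 88 mm and grips with 3 to 60 N. Pads are 20 mm wide; open, the fingers measure 115 mm over their backs; the gripper's body (75 mm by 178 mm) begins 61 mm behind the grasp point.
Start: joints at [-1.41, 0.359, 1.51, -0, 1.272, -0.115], TCP at [0.163, -0.577, 0.223] pointing down, gripper open.
Joint ranges: [-2.97, 2.97], [-1.01, 2.36], [0.21, 2.38], [-0.96, 4.11], [0.2, 2.71], [-2.98, 2.98]. Speed limits (rad/s): [2.39, 2.39, 3.14, 3.14, 3.14, 3.14].

INTERFACE

Orientations are given as a unit quaternion [x, y, z, w].
In Python, from bench import move_ptp, servo_line, goto_joints, move_gripper, sleep, inverse_kinematics, capture, PlanningError, close_job, spot_in, silhouettes, current_clock, current_joint_pos, current_qvel, current_joint_torque, current_position, current_orientation, current_force, current_torque, current_finger_gap gives the robot as it stands. Calls block until the motion is done:
- move_ptp(position, orientation): joint-space move of the TCP to a pose.
- servo_line(position, orientation=None, rate=0.15, contact_N=None): straight line of the TCP; orientation=None keeps the orientation; rate is the mean speed in m/s. With contact_N (N) it stops when the force on the tool has changed by that much, and returns True; else False.
- goto_joints(angles): joint-space move.
- move_gripper(opening): finger opening in m; the grip force is fixed at half the most; returns when the fingers have stopped.
- sleep(seconds).
- inverse_kinematics(position, orientation): joint angles nearest the present ones, or None.
- capture(name): name is "scene" or "side" or "wrist"; returns a dict with "image" (420x560x3 uint8, blue, green, red), "range_z" (420x560 float32, m along the optical axis (not along the pixel's ray), 0 where there is no reading), "intrinsics" (3x3 intrinsics, pixels), "R" (3x3) and "t" (3): a world point X has camera coordinates R X + t. Camera axes: x right, y down, z forward; pixel columns grow to the right and rows downward; lengths in m; the calibration is good to about 2 mm. A picture is of the moment at which its call begins.
A pose or a line that the arm cannot do raises PlanningError and nothing moves.
- close_job(): hands the job in, once; it reports no verdict.
Trained networks look in the newest picture that a camera, given by its name, has taken for a name from the list of things; names that differ only in an ending like _2 or _b are one class to them, and where a whole thing is asked for, a point or a joint stands for the part that bears it (a point fixed in the world has none). Each returns a list of dicts, best first, with "conf" (0 to 1); they miss things now and then, are a little off and sometimes report something else, mostly with a low value. They report only what shows in the picture. A call takes as long as a camera call. They do not tell look-alikes from the thing itself.
- spot_in(camera, query): "xy" ([column, row] in pixels, amid what is visible of it).
- silhouettes(camera, query): "region" (420x560 bool, what is visible of it) and "xy" ([column, row] in pixels, amid what is visible of it).
Readings, each from a call of its own:
- current_clock(): time.
- current_joint_pos(): joint angles.
- current_qvel(): joint speeds.
- current_joint_torque(): joint torques, N m.
- current_position(): TCP position.
- current_orientation(): TCP orientation.
- current_force(): force on the tool from outside, world axes, zero at the start.
- current_torque(): the same for the moment, N m.
- current_finger_gap(): finger opening in m.
Only numpy, scipy, OpenCV 4.12 (cv2) and the standard library are available. Lean on these libraries where they do the work, as an engineer would, in place of code of your own. Each camera call takes 0.05 s, during which the arm holds its last target. There are 200 camera calls.

TASK

Book the car battery out of the workshop's stock: pick up the hand scanner, point its window level and square at the middle of the barcode label on the front of the battery (the black box with a grey top and two metal terminal posts, not the carton or the canister) from about 10 cm away, and hold it still there for two seconds. Then lay the scanner gently back down flat on the blue mat, and let go of it.

Things in the scene. Friction and masses are not known exactly. Their poses are not given: they have to be found in the camera images.
- scanner: Hand scanner lying flat on the mat, 160 mm long (plus a wire loop at the tail), 40 mm high, about 0.26 kg: grey handle 40 mm wide (x -80 to +30 mm) to be taken from above across its width near the middle, widening to a black head 64 mm wide (x +30 to +80) with the window on its end. Origin: middle of the underside; x out of the window, z up. Balances at x = +7 mm.
- scan_window (a point): Centre of the scanner's glass window: 80 mm ahead of the scanner's origin along its x and 20 mm above its underside. Same axes as the scanner: it looks along +x.
- battery_label (a point): Centre of the barcode label (90 mm wide, 60 high), 85 mm above the bench, mid-width on the upright front (the long side by the two terminal posts) of the fixed car battery: black, grey top, 200 wide, 175 deep, 173 high, posts to 192. x points level and square into the battery, z up. Carton and canister nearby bear like labels; the three swap places.
- mat: Blue mat 200 mm (x) by 280 mm (y), 4 mm thick, fixed on the bench nearer to the robot than the battery, on which the scanner lies. Origin: middle of the underside, z up. A spanner 150 mm long lies on it along x near its +y edge, at about y = +110 mm.
Not all that is in view belongs to the job. What is shaped like the scanner but turquoise is not meant.

How it is judged:
By the outcome, as a careful person would: the job done as asked, in the order asked, and still so for the second after the job is handed in, with the robot touching nothing.
It also fails if it takes over 51 s, if anything falls off the work surface, if the arm or the gripper's body presses on something with over 40 N, if the wrist force passes 120 N, or if a joint passes its speed limit or range.

## Working session

There is one attempt and no reset: what is moved stays moved. The work goes in short steps, each a Python script; the robot and the scene stay as the last script left them, time stands still between calls to the robot, and variables do not carry over. Pictures are saved under pics/ and viewed, about 8 in all and at most 12, crops included, and the job is handed in when it is done.

```bash
ls; mkdir -p pics; cat > h.py <<'E'
import numpy as np, cv2
from bench import *
def cloud(c):
    K=c["intrinsics"];z=c["range_z"];v,u=np.mgrid[0:z.shape[0],0:z.shape[1]]
    P=np.stack([(u-K[0,2])*z/K[0,0],(v-K[1,2])*z/K[1,1],z],-1)
    W=(P-c["t"])@c["R"]; W[z<=0]=np.nan
    return W
E
python3 - <<'E'
from h import *
ims=[]
for n in ["scene","side"]:
    c=capture(n);cv2.imwrite(f"pics/{n}0.png",c["image"]);W=cloud(c);np.savez(f"{n}0.npz",W=W,**c)
    print(n,"cam",-c["R"].T@c["t"])
    for q in ["scanner","scan_window","battery_label","mat"]:
        for d in silhouettes(n,q)[:4]:
            w=W[d["region"]];print(q,round(d["conf"],2),np.round(d["xy"]),d["region"].sum(),np.round(np.nanmedian(w,0),3),np.round(np.nanmin(w,0),3),np.round(np.nanmax(w,0),3))
        if q=="battery_label":
            for d in spot_in(n,q)[:4]: print("spot",d["conf"],d["xy"],W[int(d["xy"][1]),int(d["xy"][0])])
print(current_clock())
E
```

```text
pics
scene cam [ 1.13393359 -0.74539359  0.96162055]
scanner 0.93 [226. 288.] 1523 [ 0.486 -0.296  0.038] [ 0.413 -0.385 -0.005] [ 0.527 -0.208  0.046]
scanner 0.92 [305. 151.] 776 [0.19  0.285 0.033] [ 0.079  0.214 -0.004] [0.257 0.39  0.049]
scanner 0.63 [176. 241.] 1064 [ 0.258 -0.292  0.038] [ 0.17  -0.32  -0.002] [ 0.349 -0.253  0.046]
scanner 0.56 [291. 236.] 1033 [ 0.471 -0.045  0.042] [ 0.369 -0.234  0.001] [0.669 0.021 0.241]
scan_window 0.92 [295. 231.] 1083 [ 0.467 -0.044  0.042] [ 0.327 -0.233 -0.002] [0.669 0.024 0.241]
scan_window 0.8 [307. 153.] 732 [0.193 0.287 0.033] [ 0.11   0.214 -0.003] [0.257 0.406 0.049]
scan_window 0.74 [228. 291.] 1503 [ 0.486 -0.292  0.038] [ 0.418 -0.385 -0.003] [ 0.527 -0.208  0.046]
scan_window 0.68 [179. 240.] 1087 [ 0.257 -0.291  0.038] [ 0.126 -0.32  -0.006] [ 0.349 -0.231  0.046]
battery_label 0.61 [444. 201.] 6599 [0.728 0.234 0.151] [ 0.504  0.205 -0.007] [0.801 0.615 0.195]
spot 0.77 [442.2, 200.8] [0.73453175 0.22144401 0.17102478]
mat 0.82 [282. 237.] 3116 [ 0.438 -0.051  0.004] [ 0.331 -0.242 -0.003] [0.637 0.134 0.209]
side cam 
[... 252 characters left out ...]
1892 [ 0.448 -0.016  0.043] [ 0.347 -0.096  0.002] [ 0.536 -0.001  0.049]
scanner 0.62 [341. 151.] 1200 [ 0.26  -0.264  0.037] [ 0.183 -0.357 -0.003] [ 0.35  -0.252  0.046]
scan_window 0.73 [406. 373.] 3003 [0.184 0.296 0.04 ] [ 0.093  0.202 -0.003] [0.26  0.366 0.046]
scan_window 0.55 [256. 151.] 1060 [ 0.479 -0.25   0.039] [ 0.444 -0.391 -0.003] [ 0.532 -0.2    0.047]
scan_window 0.55 [340. 152.] 1224 [ 0.258 -0.264  0.038] [ 0.18  -0.357 -0.003] [ 0.35  -0.015  0.275]
battery_label 0.86 [ 83. 360.] 18991 [0.678 0.328 0.173] [ 0.609  0.118 -0.002] [0.905 0.414 0.195]
spot 0.8 [83.0, 359.0] [0.67396246 0.33462681 0.17530973]
spot 0.68 [262.3, 224.4] [ 0.44605954 -0.01832234  0.04178579]
0.6
```

View pics/scene0.png

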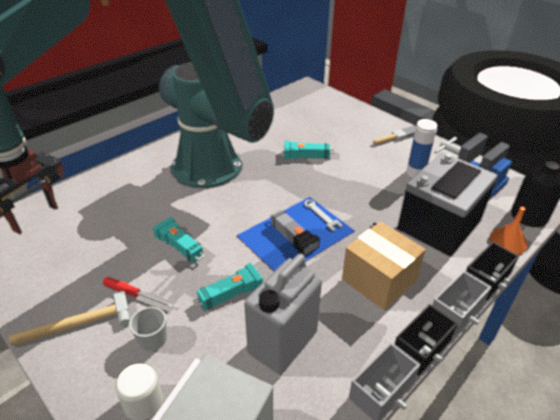

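View pics/side0.png

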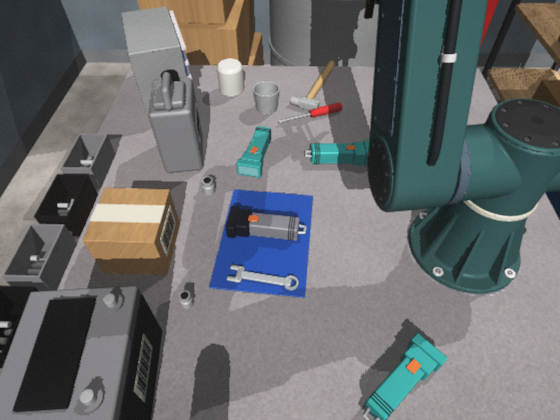

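The grey scanner lies on the blue mat (side view about 262,225), with its black head towards +x. The battery is at the lower left, with its label at about (145,365) facing the robot. The carton (130,230), the grey canister (175,120) and three turquoise decoys are not wanted. Next I'll fit the poses.

```bash
cat > m.py <<'E'
from h import *
from math import *
s=np.load("side0.npz");c=np.load("scene0.npz")
A=np.vstack([s["W"].reshape(-1,3),c["W"].reshape(-1,3)]);A=A[~np.isnan(A).any(1)]
def rect(P,n):
    r=cv2.minAreaRect((P[:,:2]*1000).astype(np.float32));print(n,len(P),"c",np.round(r[0],1),"size",np.round(r[1],1),"ang",round(r[2],2));return r
for nm,S in (("side",s),("scene",c)):
    W=S["W"];hsv=cv2.cvtColor(S["image"],cv2.COLOR_BGR2HSV)
    x,y,z=np.moveaxis(W,-1,0)
    blue=cv2.inRange(hsv,(108,150,60),(125,255,255))>0
    rect(W[blue&(abs(z)<.012)&(x<.6)&(x>.3)&(abs(y)<.25)],nm+" mat")
    m=(z>.02)&(z<.06)&(x>.33)&(x<.57)&(y>-.12)&(y<.045)
    rect(W[m],nm+" scanner all")
    m1=m&(z>.03)&(hsv[...,2]>75)&(hsv[...,1]<80); rect(W[m1],nm+" handle")
    p=W[m&(z>.03)];print("  z",np.percentile(p[:,2],[5,50,95]))
    t=(abs(z-.173)<.006)&(x>.55)&(x<1)&(y>.1)&(y<.6); rect(W[t],nm+" top"); print("  ztop",np.median(W[t][:,2]))
    b=(z>.18)&(z<.2)&(x>.55)&(x<1)&(y>.1)&(y<.6)
    n,l,_,_=cv2.connectedComponentsWithStats(b.astype(np.uint8))
    for i in range(1,n):
        if (l==i).sum()>8: print("  post",(l==i).sum(),np.round(W[l==i].mean(0),3))
    # front face
    f=(z>.02)&(z<.15)&(x>.5)&(x<.95)&(y>.17)&(y<.5)
    P=W[f]
    if nm=="side":
        g=np.ones(len(P),bool)
        for _ in range(6):
            co=np.linalg.lstsq(np.c_[P[g][:,1:],np.ones(g.sum())],P[g][:,0],rcond=None)[0]
            e=P[:,0]-np.c_[P[:,1:],np.ones(len(P))]@co; g=abs(e)<max(.003,2*np.std(e[g]))
            g=abs(e)<.006 if _>2 else g
        print("front x=ay+bz+c",co,g.sum(),"y",P[g][:,1].min(),P[g][:,1].max(),"deg",degrees(atan(co[0])))
        lb=f&(hsv[...,2]>130)&(hsv[...,1]<60); print("label",lb.sum(),np.round(np.percentile(W[lb],[2,50,98],axis=0),3))
    k=(x>.35)&(x<.68)&(y>-.2)&(y<.19)&(z>.08); print("tall stuff",k.sum(),np.round(np.percentile(W[k],[1,99],axis=0),3))
E
python3 m.py; python3 -c "
import cv2;a=cv2.imread('pics/side0.png');b=a[185:420,80:330];cv2.imwrite('pics/c.png',cv2.resize(b,None,fx=2.5,fy=2.5,interpolation=2))"
```

```text
side mat 5988 c [440.   -9.7] size [279.6 197.4] ang 85.37
side scanner all 1592 c [438.2 -34.5] size [ 62.9 176.9] ang 88.53
side handle 765 c [420.4 -26.7] size [ 40.9 108.1] ang 83.78
  z [0.03335932 0.04365161 0.04619206]
side top 9383 c [704.7 318.7] size [171.7 198.3] ang 5.42
  ztop 0.17314560058032386
  post 146 [0.657 0.249 0.19 ]
  post 4665 [0.714 0.329 0.181]
  post 207 [0.644 0.387 0.19 ]
front x=ay+bz+c [-0.09578775  0.00471626  0.64736889] 2955 y 0.21422124057325134 0.4040299786483687 deg -5.471540253150462
label 39 [[0.917 0.218 0.021]
 [0.923 0.223 0.025]
 [0.931 0.226 0.028]]
tall stuff 1591 [[ 0.642 -0.045  0.081]
 [ 0.679  0.092  0.123]]
scene mat 2660 c [440.9 -12.9] size [278.3 197.9] ang 84.87
scene scanner all 913 c [438.2 -40.6] size [ 66.5 183.6] ang 89.31
scene handle 400 c [440.5 -33.4] size [ 43.4 174.4] ang 85.06
  z [0.03372396 0.04328618 0.04692745]
scene top 2077 c [731.2 398.5] size [421.5 226.1] ang 73.38
  ztop 0.17315298681710853
  post 38 [0.648 0.379 0.189]
  post 693 [0.716 0.315 0.182]
  post 132 [0.871 0.551 0.188]
  post 42 [0.661 0.241 0.188]
tall stuff 695 [[ 0.643 -0.052  0.082]
 [ 0.68   0.088  0.124]]
```

View pics/c.png

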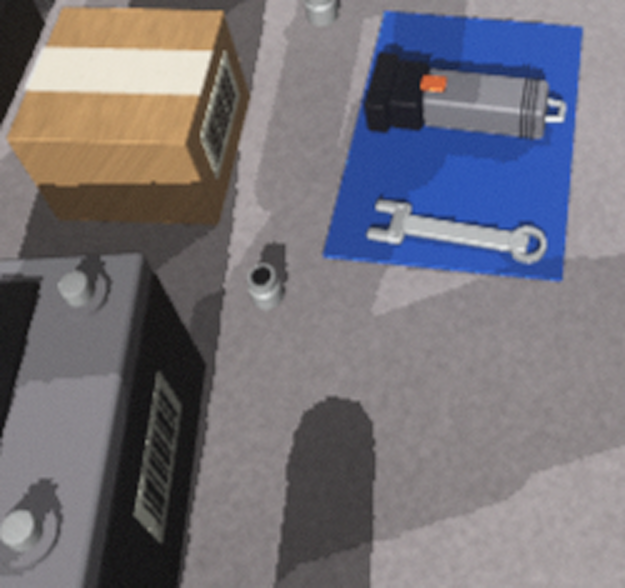

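```bash
cat >> h.py <<'E'
from scipy.spatial.transform import Rotation as Ro
def q(yaw,flip=1):  # tool down, jaws across an axis at this yaw
    z=np.array([0,0,-1.]);x=flip*np.array([-np.sin(yaw),np.cos(yaw),0]);y=np.cross(z,x)
    return Ro.from_matrix(np.c_[x,y,z]).as_quat()
E
python3 - <<'E'
from h import *
s=np.load("side0.npz");W=s["W"]
im=cv2.cvtColor(s["image"],cv2.COLOR_BGR2GRAY)
sub=im[325:412,125:160];
m=np.zeros(im.shape,bool);pts=np.array([[144,335],[153,342],[143,401],[134,391]],np.int32)
mm=np.zeros(im.shape,np.uint8);cv2.fillPoly(mm,[pts],1);P=W[mm>0]
print("label poly",np.nanmean(P,0),np.nanmin(P,0),np.nanmax(P,0))
ok=(im>60)&(np.mgrid[0:420,0:560][1]>128)&(np.mgrid[0:420,0:560][1]<158)&(np.mgrid[0:420,0:560][0]>325)&(abs(W[...,0]-(0.6478-.0958*W[...,1]))<.008)&(W[...,2]>.03)&(W[...,2]<.14)
print("label thr",ok.sum(),np.percentile(W[ok],[2,50,98],axis=0))
for f in (1,-1):
    print(f,[np.round(inverse_kinematics(p,q(y,f)),2) for p,y in (([.44,-.035,.25],-.08),([.438,.293,.08],.095))])
f=min((1,-1),key=lambda f:abs(inverse_kinematics([.44,-.035,.25],q(-.08,f))[5]))
move_ptp([.44,-.035,.25],q(-.08,f))
move_gripper(.07)
c=capture("wrist");W=cloud(c);np.savez("wrist1.npz",W=W,**c);cv2.imwrite("pics/w1.png",c["image"])
for n in ("side","scene"):
    c=capture(n);np.savez(n+"1.npz",W=cloud(c),**c)
print(f,current_clock(),current_position())
E
```

```text
label poly [0.61691519 0.31308465 0.08373909] [0.61190031 0.25781323 0.04695584] [0.62366251 0.35802712 0.115085  ]
label thr 323 [[0.61255026 0.26991298 0.05689678]
 [0.61596326 0.32518385 0.10039156]
 [0.62138542 0.35759407 0.11565972]]
1 [array([-0.24,  0.1 ,  1.79, -0.  ,  1.25, -1.73]), array([ 0.46,  0.43,  1.82, -0.  ,  0.89, -1.21])]
-1 [array([-0.24,  0.1 ,  1.79, -0.  ,  1.25,  1.41]), array([ 0.46,  0.43,  1.82, -0.  ,  0.89,  1.93])]
-1 3.4333 [ 0.44001057 -0.03498695  0.25001199]
```

View pics/w1.png

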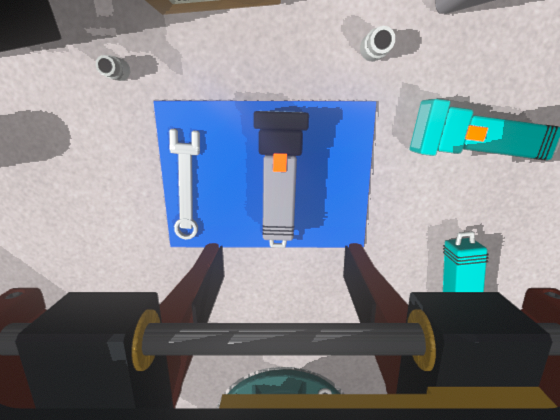

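Wrist view: grey scanner at column ~280, rows 110-245, head (280,130) up (+x); spanner at column ~185. No obstacles between the jaws. I'll measure its axis and grasp.

```bash
python3 - <<'E'
from h import *
W0=np.load("wrist1.npz");W=W0["W"];x,y,z=np.moveaxis(W,-1,0)
v,u=np.mgrid[0:420,0:560]
m=(z>.034)&(z<.06)&(u>235)&(u<320)&(v>95)&(v<245)
P=W[m]
h=P[(P[:,0]<.455)]
# edges/midline per x bin
xs=np.arange(.375,.455,.008);mid=[];wd=[]
for a in xs:
    b=h[(abs(h[:,0]-a)<.004)];lo,hi=np.percentile(b[:,1],[1,99]);mid.append((lo+hi)/2);wd.append(hi-lo)
k=np.polyfit(xs,mid,1);print("axis",k,np.degrees(np.arctan(k[0])),np.round(wd,4))
print("x range",np.percentile(P[:,0],[.5,99.5]),"top z",np.percentile(P[:,2],[10,50,90]))
hd=P[P[:,0]>.49];print("head y",np.percentile(hd[:,1],[1,99]))
mm=(abs(z-.004)<.01)&(W0["image"][...,0]>150)&(W0["image"][...,2]<80)
r=cv2.minAreaRect((W[mm][:,:2]*1000).astype(np.float32));print("mat",r,np.median(W[mm][:,2]))
E
```

```text
axis [-0.10453662  0.01687866] -5.967831222778367 [0.0389 0.0389 0.0386 0.0397 0.0393 0.0391 0.0389 0.04   0.0397 0.0395
 0.0377]
x range [0.36884967 0.52658865] top z [0.04307534 0.04445181 0.04571299]
head y [-0.06804743 -0.0075331 ]
mat ((400.4634704589844, -70.50389099121094), (403.9254150390625, 269.4430847167969), 85.38595581054688) 0.004606400379841549
```

```bash
python3 - <<'E'
from h import *
ya=np.radians(-5.97);o=np.array([.447,-.0299]);g=o+.007*np.array([np.cos(ya),np.sin(ya)])
Q=q(ya,-1)
move_ptp([*g,.10],Q)
print(servo_line([*g,.010],Q,rate=.08,contact_N=8),current_position())
move_gripper(0.0);print("gap",current_finger_gap(),current_force())
servo_line([*g,.16],Q,rate=.1);print("gap",current_finger_gap(),current_force())
L=np.array([.617,.312]);yb=np.radians(5.45);n=np.array([np.cos(yb),np.sin(yb)])
t=L-(.18-.007)*n; Qb=q(yb,-1)
move_ptp([*t,.16],Qb)
servo_line([*t,.090],Qb,rate=.1)
for nm in ("side","wrist","scene"):
    c=capture(nm);np.savez(nm+"2.npz",W=cloud(c),**c);cv2.imwrite(f"pics/{nm}2.png",c["image"])
print(current_clock(),current_position(),np.round(current_joint_pos(),2))
a=cv2.imread('pics/side2.png');b=cv2.imread('pics/wrist2.png')
cv2.imwrite("pics/comb2.png",cv2.resize(np.hstack([a,b]),(800,300),interpolation=cv2.INTER_AREA))
E
```

```text
False [ 0.45435045 -0.03069181  0.0103751 ]
gap 0.03955320325123652 [-0.28677242 -0.79737252  1.75671367]
gap 0.03997560874587112 [-0.3219297  -0.320883   -2.59201301]
9.825 [0.44537272 0.29584333 0.09074178] [ 0.46  0.42  1.79 -0.    0.92  1.93]
```

View pics/comb2.png

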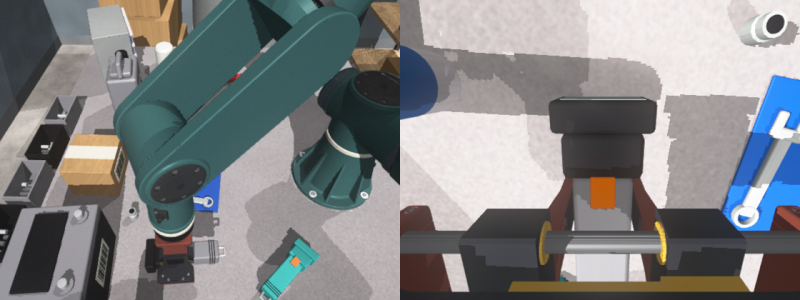

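Scanner is held in the jaws (gap 39.6 mm), head pointing at the battery. I'll check its tilt and reach in the grip against the cloud, then go on.

```bash
python3 - <<'E'
from h import *
v,u=np.mgrid[0:420,0:560]
def ana(W,ox,oy,yaw,zu,tag,reg):
    d=W[...,:2]-np.array([ox,oy]);X=d@[np.cos(yaw),np.sin(yaw)];Y=d@[-np.sin(yaw),np.cos(yaw)];Z=W[...,2]-zu
    m=(Z>.025)&(Z<.055)&(abs(Y)<.04)&(X>-.09)&(X<.1)&reg
    print(tag,m.sum(),"Xmax",np.round(np.percentile(X[m],[95,99,99.7]),4),end=" ")
    for a in (-.04,-.02,.02,.035,.045,.055,.065,.073):
        k=m&(abs(X-a)<.004)&(abs(Y)<.01)
        if k.sum()>10: print(f"X{a}: {np.median(Z[k])*1000:.1f}",end=" ")
    k=m&(X>.055);print("| head Y",np.round(np.percentile(Y[k],[1,99]),4) if k.any() else None)
y1=np.radians(-5.97);yb=np.radians(5.45);o2=np.array([.44537,.29584])-.007*np.array([np.cos(yb),np.sin(yb)])
ana(np.load("wrist1.npz")["W"],.447,-.0299,y1,.004,"w rest",(u>235)&(u<320))
ana(np.load("wrist2.npz")["W"],*o2,yb,.0847,"w held",v<300)
ana(np.load("side0.npz")["W"],.447,-.0299,y1,.004,"s rest",v>0)
ana(np.load("side2.npz")["W"],*o2,yb,.0847,"s held",v>0)
ana(np.load("scene2.npz")["W"],*o2,yb,.0847,"c held",v>0)
# battery front in the later views
for n in ("side1","side2"):
    W=np.load(n+".npz")["W"];x,y,z=np.moveaxis(W,-1,0);f=(z>.03)&(z<.15)&(y>.22)&(y<.40)&(abs(x-(.6478-.0958*y))<.01);P=W[f]
    co=np.polyfit(P[:,1],P[:,0],1);print(n,co,np.polyval(co,.312))
E
```

```text
w rest 4810 Xmax [0.0744 0.0782 0.0788] X-0.04: 40.5 X-0.02: 40.7 X0.02: 43.1 X0.035: 40.7 X0.045: 40.5 X0.055: 40.3 X0.065: 40.5 X0.073: 40.7 | head Y [-0.0316  0.0303]
w held 20126 Xmax [0.0775 0.0793 0.0796] X0.02: 42.9 X0.035: 40.4 X0.045: 40.4 X0.055: 40.0 X0.065: 40.4 X0.073: 40.4 | head Y [-0.0305  0.0306]
s rest 1365 Xmax [0.072  0.0772 0.0778] X-0.04: 40.2 X-0.02: 40.4 X0.02: 42.2 X0.035: 40.3 X0.045: 39.9 X0.055: 39.8 X0.065: 40.1 X0.073: 40.4 | head Y [-0.0302  0.0314]
s held 1719 Xmax [0.0746 0.0775 0.078 ] X-0.04: 39.7 X0.055: 39.4 X0.065: 39.6 X0.073: 39.5 | head Y [-0.0308  0.0314]
c held 482 Xmax [0.0772 0.0792 0.0795] X0.055: 39.3 | head Y [-0.0377  0.0266]
side1 [-0.09524323  0.64762543] 0.617909546178216
side2 [-0.0950597   0.64755881] 0.6179001824905438
```

The scanner sits level in the grip (tilt under 0.5°), the window is where I modelled it, and the battery front is unchanged. Now the scan, hold, and laying back at the original place.

```bash
python3 - <<'E'
from h import *
L=np.array([.6175,.312]);yb=np.radians(5.45);n=np.array([np.cos(yb),np.sin(yb)]);t=L-.173*n;Qb=q(yb,-1)
servo_line([*t,.0712],Qb,rate=.04)
print("scan",current_position(),t); sleep(3.0)
c=capture("scene");cv2.imwrite("pics/scan.png",c["image"])
print(current_position(),np.abs(current_qvel()).max(),current_finger_gap())
servo_line([*t,.16],Qb,rate=.1)
ya=np.radians(-5.97);g=np.array([.447,-.0299])+.007*np.array([np.cos(ya),np.sin(ya)]);Q=q(ya,-1)
move_ptp([*g,.16],Q); servo_line([*g,.03],Q,rate=.1)
print("contact",servo_line([*g,.009],Q,rate=.015,contact_N=1.5),current_position(),current_force())
move_gripper(.06); sleep(.3)
servo_line([*g,.20],Q,rate=.1);sleep(.3)
c=capture("wrist");cv2.imwrite("pics/end.png",c["image"]);W=cloud(c);x,y,z=np.moveaxis(W,-1,0)
d=W[...,:2]-[.447,-.0299];X=d@[np.cos(ya),np.sin(ya)];Y=d@[-np.sin(ya),np.cos(ya)]
m=(z>.034)&(z<.06)&(abs(Y)<.045)&(X<.1)&(X>-.09)
r=cv2.minAreaRect((np.c_[X[m],Y[m]]*1000).astype(np.float32));print(r)
for a in (-.06,-.04,.0,.04,.06):
    k=m&(abs(X-a)<.005);print(a,np.median(z[k]),np.median(Y[k]))
print(current_clock(),current_finger_gap(),current_position())
a=cv2.imread('pics/scan.png');cv2.imwrite("pics/comb3.png",cv2.resize(np.hstack([a,c["image"]]),(800,300),interpolation=cv2.INTER_AREA))
E
```

```text
scan [0.44514026 0.2955096  0.07093247] [0.44528205 0.29556897]
[0.44531318 0.2955746  0.07119924] 0.002532159818018689 0.04005088306587587
contact True [ 0.45389129 -0.03062865  0.01012816] [-0.71586247  0.19397639  4.37941334]
((-0.32596588134765625, 0.3903369903564453), (64.03530883789062, 158.32534790039062), 89.90409851074219)
-0.06 0.044621809758192535 0.0008696770908033176
-0.04 0.04453471417017085 -0.00021808756367355382
0.0 0.04450364462578107 0.0009164638585902501
0.04 0.04451858587980469 0.0009440486843324181
0.06 0.043956195005876865 -4.811034367393051e-05
21.675 0.05987347157537566 [ 0.45392893 -0.03062341  0.19991113]
```

View pics/comb3.png

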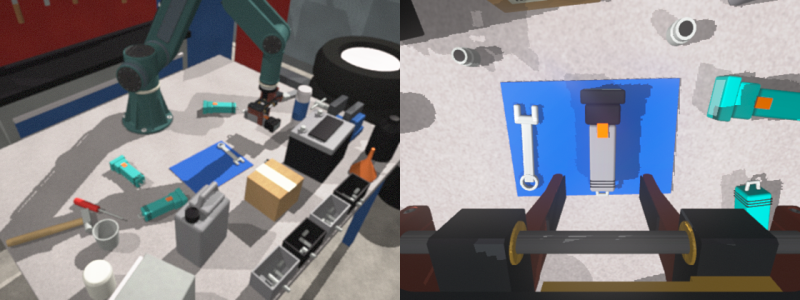

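The left half shows the scanner held in front of the battery during the scan. The right half shows it lying flat on the mat (~605,140), released, with the spanner untouched and the gripper clear.

```bash
python3 -c "
from bench import *
close_job()"
```

```text
the job is handed in; nothing more can be done
```

The scanner was picked up, aimed at the battery label, held still and laid back on the mat. The job is handed in, with about 22 s on the clock at my last check.

- **Scan:** The window was aimed level and square at the middle of the label from 10 cm away and held for 3 s. The arm was within 0.3 mm of its target at the start and end of the hold. The scanner's tilt in the grip was under 0.5°, checked just before the final lowering. No camera saw the window and label together during the hold, so the aim rests on measured poses.
- **Laying down:** The scanner touched down under light contact (about 4 N) at its original place and was released. It came to rest within about 0.5 mm and 0.1° of where it started. It lies flat, and the spanner and the other things looked undisturbed. The gripper is 0.2 m up and touching nothing.
- **Disagreement:** The two fixed cameras differed by up to about 8 mm on where the battery sits sideways (on its terminal posts, 3 mm on the mat). I aimed at y = 0.312 m, between the side camera's label reading of 0.313 m and the lower estimates (0.307–0.310 m). The aim may therefore be a few millimetres off centre sideways.

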